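# Shut the cask's weeping tap

### The arm

A 6-joint arm with a two-finger parallel gripper is mounted at the origin on the work surface. World frame = base frame: x ahead of the robot, y to its left, z up, the work surface at z = 0. Lengths are in m, angles in rad, forces in N, time in s.
With the tool pointing down it reaches from about 0.275 to 0.825 m from the base axis. Payload 4.9 kg.
Tool frame: the origin (TCP) lies midway between the tips of the shut fingers; the grasp point (between the pads) lies 19 mm behind it (bot.grip_depth is the distance from the TCP to the grasp point, in m); z points along the fingers, y is the line along which they close (so a half turn about z gives the same grasp; the last joint's range is limited). The gripper opens to 85 mm and grips with 20 to 120 N. Pads are 22 mm wide; open, the fingers measure 114 mm over their backs; the gripper's body (76 mm by 85 mm) begins 54 mm behind the grasp point. The pads swing forward as they close: fully open they stand 13 mm farther back than shut.
Start: joints at [1.186, 0.326, -0.193, 1.052, 0, 1.437], TCP at [0.136, 0.533, 0.231] pointing down, gripper open.
Joint ranges: [-2.65, 2.65], [-0.97, 1.79], [-1.3, 1.35], [-1.93, 2.1], [-1.47, 1.37], [-3.14, 3.14]. Speed limits (rad/s): [2.57, 2.57, 3.14, 3.14, 3.14, 3.14].

### API

Orientations are given as a unit quaternion [w, x, y, z].
In Python, from cell import bot gives the robot as it stands. Calls block until the motion is done:
- bot.move_pose(position, orientation): joint-space move of the TCP to a pose.
- bot.move_linear(position, speed=0.15, rotation=None, until_force=None): straight line of the TCP; rotation=None keeps the orientation; speed is the mean speed in m/s. With until_force (N) it stops when the force on the tool has changed by that much, and returns True; else False.
- bot.goto_joints(angles): joint-space move.
- bot.set_gripper(opening, grasp_force=None): opening from 0.0 (shut) to 1.0 (fully open); grasp_force is the grip in N (None keeps the last); returns when the fingers have stopped.
- bot.wait(seconds).
- bot.solve_ik(position, orientation): joint angles nearest the present ones, or None.
- bot.camera(name): name is "scene" or "top" or "wrist"; returns the picture (400x640x3 uint8, red, green, blue); there is no depth.
- bot.calibration(name): a dict with "mtx" (3x3 intrinsics, pixels), "k1" (the pictures are not rectified: a ray, as slopes to the right and down, at radius r is drawn at 1 + k1 r^2 times it, then the intrinsics apply), "extrinsics" (4x4, takes a point from world to camera coordinates); the wrist camera has in their place "hand_eye" (4x4, takes a point from camera to tool coordinates, whose origin is the TCP and whose axes are the flange's). Camera axes: x right, y down, z forward; pixel columns grow to the right and rows downward; lengths in m; the calibration is good to about 2 mm. A picture is of the moment at which its call begins: read the wrist's pose just before it. calibration takes no time and is no camera call.
A pose or a line that the arm cannot do raises bot.PlanningError and nothing moves.
- bot.close_job(): hands the job in; it is judged then, once.
Trained networks look in the newest picture that a camera, given by its name, has taken for a name from the list of things; names that differ only in an ending like _2 or _b are one class to them, and where a whole thing is asked for, a point or a joint stands for the part that bears it (a point fixed in the world has none). Each returns a list of dicts, best first, with "confidence" (0 to 1); they miss things now and then, are a little off and sometimes report something else, mostly with a low value. They report only what shows in the picture. A call takes as long as a camera call.
- bot.search_frame(camera, thing): "bbox" ([left, top, width, height] in pixels, round what is visible of it).
Readings, each from a call of its own:
- bot.read_clock(): time.
- bot.read_joint_positions(): joint angles.
- bot.read_joint_vel(): joint speeds.
- bot.read_joint_efforts(): joint torques, N m.
- bot.read_position(): TCP position.
- bot.read_tool_rot(): TCP orientation.
- bot.read_ft_force(): force on the tool from outside, world axes, zero at the start.
- bot.read_moment(): the same for the moment, N m.
- bot.read_gripper_width(): opening from 0.0 (shut) to 1.0 (fully open).
- bot.read_finger_force(): force on a finger pad.
Only numpy, scipy, OpenCV 4.12 (cv2) and the standard library are available. Lean on these libraries where they do the work, as an engineer would, in place of code of your own. Each camera call takes 0.05 s, during which the arm holds its last target. There are 200 camera calls.

### The job

The wooden tap on the little oak cask has been left open and its tapered key has worked up loose. Turn the key until its handle stands square across the spout, pressing it down into its hole as you turn, so that it ends fully home, collar down on the tap, and stays there when you let go. Leave the cup under the spout, the glasses and the flask where they stand.

Things in the scene. Friction and masses are not known exactly. Their poses are not given: they have to be found in the camera images.
- cask: small oak cask (205 mm long, 140 mm thick, top 226 mm up) lying level on a dark wooden cradle, with a turned wooden tap of the same brown at its end; it does not move. Origin: on the trolley top straight below the axis of the tap's key. The spout points along its -x (tip 68 mm from the key's axis), the cask's near end is 95 mm off along +x; y is level, square across the spout; z up.
- tap_rim (a point): centre of the flat round top (40 mm across) of the tap's boss, on the key's axis, 154 mm above the trolley top; the key stands in the tapered upright hole here. Axes as the cask's.
- spout (a point): lower end of the tap's outlet, 56 mm from the key's axis, 98 mm above the trolley top.
- key: dark wooden tap key, upright: tapered pin (21 mm thick), round collar (33 mm across, 6 mm thick), thin neck, then a flat handle 48 mm long, 12 mm thick, from 14 to 58 mm above the origin. Origin: on the key's axis at the underside of the collar. The handle's length lies along its y, its thickness along its x; z up. It can only turn about and slide along its upright axis.
- key_grip (a point): point on the key's axis in the middle of the flat handle, 38 mm above the underside of the collar; axes as the key's. Gripped across its 12 mm thickness here, the handle leaves room for the fingertips above the collar.
- key_turn (a joint): turn of the key in rad, anticlockwise from above: 0 or pi = handle square across the spout, shut; pi/2 = handle in line with the spout, wide open. It turns freely either way between -1.2 and 4.3; the shorter way to shut is under 1.6 rad. The key's yaw is the cask's yaw plus this.
- key_lift (a joint): gap in m between collar and tap rim: 0 = fully home, collar on the rim; 0.007 to 0.010 = loose, as found; at most 0.012. The taper bites from 0.0065 down, harder the deeper. Pressed straight down it jams (some 30 N to get home); pressed while it turns it sinks home under 10 to 18 N, and turning then takes up to 0.25 N m, so grip it firmly. Once wedged, friction holds it.
- jigger: grey ceramic jigger cup, 50 mm across the rim, 48 mm high, standing under the spout; origin at the centre of its underside.
- highball1: tall clear highball glass, 65 mm across, 145 mm high; origin at the centre of its underside.
- highball2: the second highball glass, like the first.
- flask: round steel flask with a twist cap, 70 mm across, 170 mm high; origin at the centre of its underside.

How it is judged:
By the outcome, as a careful person would: the job done as asked, in the order asked, and still so for the second after the job is handed in, with the robot touching nothing.
It also fails if it takes over 35 s, if anything falls off the work surface, if the arm or the gripper's body presses on something with over 40 N, if the wrist force passes 120 N, or if a joint passes its speed limit or range.

## Working session

There is one attempt and no reset: what is moved stays moved. The work goes in short steps, each a Python script; the robot and the scene stay as the last script left them, time stands still between calls to the robot, and variables do not carry over. Pictures are saved under pics/ and viewed, at most 10 in all, crops included, and the job is handed in when it is done.

```bash
mkdir -p pics; python3 - <<'E'
from cell import bot
import cv2, numpy as np
for c in ["scene","top","wrist"]:
    im=bot.camera(c); cv2.imwrite(f"pics/{c}0.png",im[...,::-1])
    print(c,{k:np.round(v,4).tolist() for k,v in bot.calibration(c).items()})
    for t in ["key","cask","jigger","highball1","flask","tap_rim"]:
        print(t,[(np.round(d["bbox"]).tolist(),round(d["confidence"],2)) for d in bot.search_frame(c,t)[:3]])
a=cv2.imread("pics/scene0.png");b=cv2.imread("pics/top0.png")
print(bot.read_clock())
E
```

```text
scene {'mtx': [[387.774, 0.0, 316.311], [0.0, 387.774, 200.7187], [0.0, 0.0, 1.0]], 'k1': -0.0906, 'extrinsics': [[-0.6977, 0.7162, -0.016, 0.2484], [0.4661, 0.4368, -0.7694, -0.2551], [-0.544, -0.5443, -0.6386, 1.168], [0.0, 0.0, 0.0, 1.0]]}
key [([278.0, 135.0, 31.0, 39.0], 0.63)]
cask [([206.0, 83.0, 116.0, 129.0], 0.9)]
jigger [([301.0, 226.0, 21.0, 30.0], 0.81)]
highball1 [([281.0, 134.0, 26.0, 40.0], 0.74), ([310.0, 272.0, 53.0, 93.0], 0.68), ([419.0, 192.0, 51.0, 84.0], 0.67)]
flask [([358.0, 220.0, 49.0, 101.0], 0.71)]
tap_rim [([205.0, 86.0, 115.0, 130.0], 0.59)]
top {'mtx': [[378.0827, 0.0, 312.1419], [0.0, 378.0827, 202.7335], [0.0, 0.0, 1.0]], 'k1': -0.0241, 'extrinsics': [[-0.0216, -0.9994, -0.028, 0.2383], [-0.9964, 0.0238, -0.081, 0.5574], [0.0816, 0.0261, -0.9963, 0.731], [0.0, 0.0, 0.0, 1.0]]}
key [([353.0, 188.0, 28.0, 20.0], 0.82)]
cask [([325.0, 177.0, 240.0, 95.0], 0.85), ([351.0, 191.0, 30.0, 19.0], 0.65)]
jigger [([314.0, 187.0, 20.0, 24.0], 0.71)]
highball1 [([196.0, 252.0, 54.0, 46.0], 0.96), ([209.0, 106.0, 47.0, 51.0], 0.68)]
flask [([214.0, 170.0, 53.0, 44.0], 0.62)]
tap_rim [([319.0, 179.0, 245.0, 92.0], 0.73)]
wrist {'mtx': [[286.8558, 0.0, 322.8013], [0.0, 286.8558, 192.9515], [0.0, 0.0, 1.0]], 'k1': -0.0326, 'hand_eye': [[0.0006, -0.9466, -0.3225, 0.0818], [1.0, 0.0005, 0.0005, -0.0], [-0.0004, -0.3225, 0.9466, -0.1426], [0.0, 0.0, 0.0, 1.0]]}
key []
cask []
jigger []
highball1 []
flask []
tap_rim []
1.05
```

View pics/scene0.png

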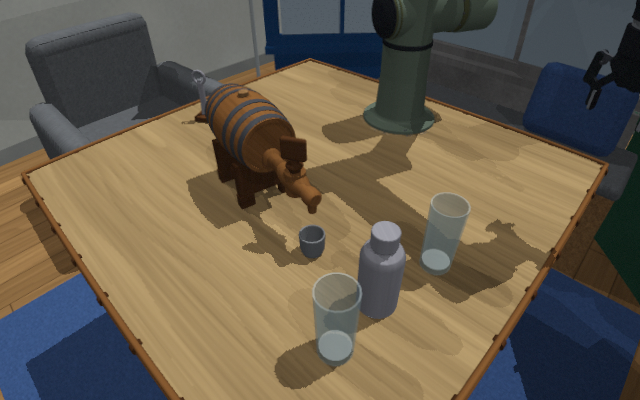

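View pics/top0.png

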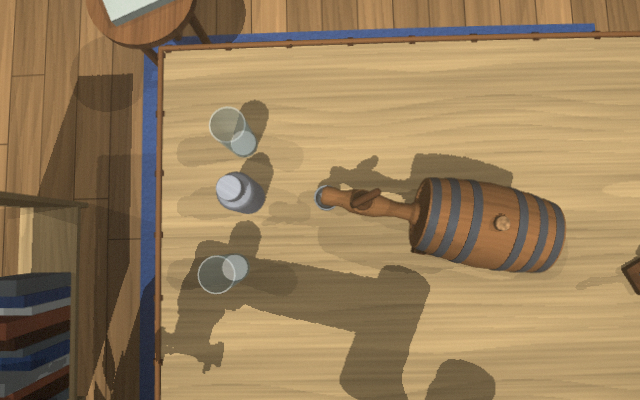

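The scene picture shows the cask at upper left, with its key at about (293,150). In the top picture the key is at (365,199), the spout tip at (322,197) and the far cask end at (560,240). I'll zoom in on the top view and localise the key.

```bash
cat > h.py <<'E'
import numpy as np, cv2
from cell import bot
from scipy.spatial.transform import Rotation as R
def ray(c,uv,T=None):
    k=bot.calibration(c); M=np.array(k["mtx"])
    x=cv2.undistortPoints(np.array([[uv]],float),M,np.array([k["k1"],0,0,0.]))[0,0]
    E=np.linalg.inv(np.array(k["extrinsics"])) if T is None else T@np.array(k["hand_eye"])
    return E[:3,3],E[:3,:3]@np.array([x[0],x[1],1.])
def atz(c,uv,z,T=None):
    o,d=ray(c,uv,T); return o+d*(z-o[2])/d[2]
def proj(c,P,T=None):
    k=bot.calibration(c); E=np.array(k["extrinsics"]) if T is None else np.linalg.inv(T@np.array(k["hand_eye"]))
    r=cv2.Rodrigues(E[:3,:3])[0]
    return cv2.projectPoints(np.array(P,float).reshape(-1,1,3),r,E[:3,3],np.array(k["mtx"]),np.array([k["k1"],0,0,0.]))[0][:,0]
def tcp():
    q=np.array(bot.read_tool_rot()); T=np.eye(4); T[:3,:3]=R.from_quat(q[[1,2,3,0]]).as_matrix(); T[:3,3]=bot.read_position(); return T
def down(yaw): # tool z down, tool y (closing) along yaw direction
    y=np.array([np.cos(yaw),np.sin(yaw),0]);z=np.array([0,0,-1.]);x=np.cross(y,z)
    q=R.from_matrix(np.c_[x,y,z]).as_quat(); return q[[3,0,1,2]]
E
python3 - <<'E'
from h import *
print(atz("top",(367,198),.21),atz("scene",(293,154),.2))
for n,uv,z in [("spout",(322,197),.13),("bung",(503,223),.23)]: print(n,atz("top",uv,z))
a=cv2.imread("pics/top0.png")[165:235,300:440]; b=cv2.imread("pics/scene0.png")[120:220,230:340]
a=cv2.resize(a,None,fx=5.6,fy=5.6,interpolation=3)[:300]
a=cv2.imread("pics/top0.png")[170:230,310:430]
cv2.imwrite("pics/crop0.png",np.vstack([cv2.resize(a,(600,300),interpolation=2),cv2.resize(b[:55],(600,300),interpolation=2)]))
E
```

```text
[0.55275497 0.1378124  0.21      ] [0.56531435 0.15386643 0.2       ]
spout [0.56364251 0.20564555 0.13      ]
bung [ 0.51002352 -0.05447461  0.23      ]
```

View pics/crop0.png

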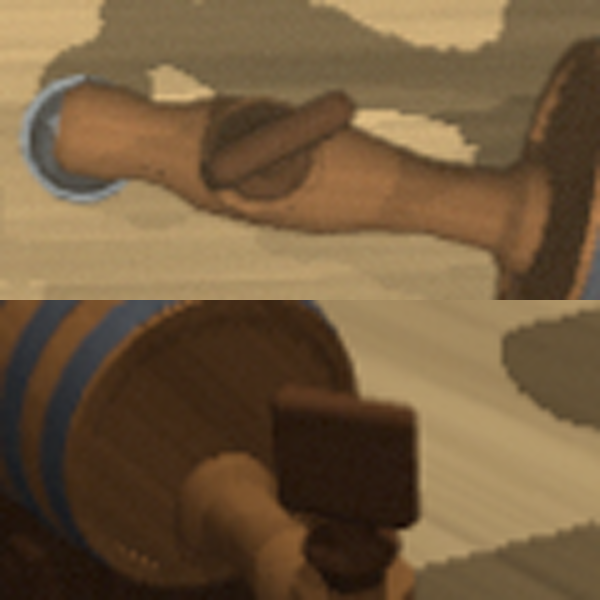

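The top crop shows the handle running from crop (215,175) to (345,105) and the collar centred near (258,150). The spout tip is at crop (54,130). So the key needs about +0.9 rad, anticlockwise, to shut. Next I'll refine the numbers and go above it for a wrist look.

```bash
python3 - <<'E'
from h import *
px=lambda x,y:(310+x/5,170+y/5)
a=atz("top",px(218,172),.220);b=atz("top",px(343,102),.220)
print("handle",a,b,(a+b)/2,"ang",np.degrees(np.arctan2(*(b-a)[1::-1])),np.linalg.norm(b-a))
print("collar",atz("top",px(258,150),.168))
m=(a+b)/2; m[2]=.2
kx=np.arctan2(*(b-a)[1::-1])+np.pi/2
for s in (0,np.pi):
    for d in (-.3,0,.9,1.2):
        q=bot.solve_ik([m[0],m[1],.18],down(kx+s+d)); print(s,d,None if q is None else np.round(q,2))
E
```

```text
handle [0.54280109 0.1591238  0.22      ] [0.56275624 0.12145396 0.22      ] [0.55277867 0.14028888 0.22      ] ang -62.0881276487981 0.04262891631068871
collar [0.55353505 0.14163342 0.168     ]
0 -0.3 [ 0.12  0.4  -0.22  0.95  0.    1.5 ]
0 0 [ 0.12  0.4  -0.22  0.95  0.    1.2 ]
0 0.9 [ 0.12  0.4  -0.22  0.95  0.    0.3 ]
0 1.2 [ 0.12  0.4  -0.22  0.95  0.    0.  ]
3.141592653589793 -0.3 [ 0.12  0.4  -0.22  0.95  0.   -1.64]
3.141592653589793 0 [ 0.12  0.4  -0.22  0.95  0.   -1.94]
3.141592653589793 0.9 [ 0.12  0.4  -0.22  0.95  0.   -2.84]
3.141592653589793 1.2 [ 0.12  0.4  -0.22  0.95  0.   -3.14]
```

```bash
python3 - <<'E'
from h import *
bot.move_pose([.5532,.1405,.31],down(np.radians(28)))
T=tcp(); np.save("T1.npy",T); im=bot.camera("wrist")[...,::-1].copy(); cv2.imwrite("pics/w1.png",im)
print(bot.read_clock(),np.round(T[:3,3],4)); 
for t in ["key","cask"]: print([(np.round(d["bbox"]),d["confidence"]) for d in bot.search_frame("wrist",t)[:2]])
print(proj("wrist",[.5532,.1405,.22],T))
E
```

```text
3.175 [0.5528 0.1414 0.3099]
[(array([308., 159.,  34.,  62.]), 0.7), (array([390.,   2.,  93.,  50.]), 0.42)]
[(array([141., 120., 232., 268.]), 0.64)]
[[321.55731459 197.43580656]]
```

View pics/w1.png

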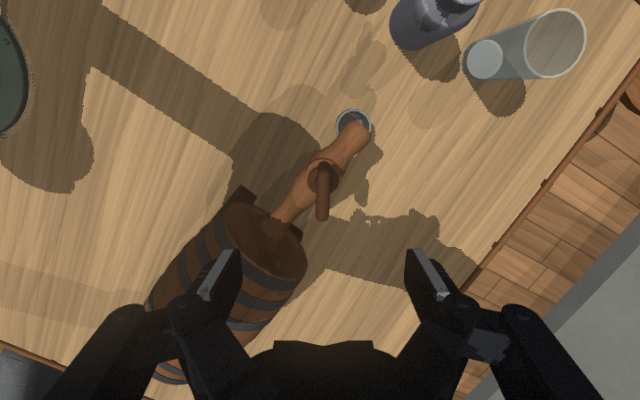

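The wrist view shows the handle upright from about (323,165) to (323,220), which is aligned with the tool. The spout tip is at (353,128) and the cask's near end at (265,240). I'll zoom in to measure it.

```bash
python3 - <<'E'
import cv2
a=cv2.imread("pics/w1.png")[105:245,240:380]
cv2.imwrite("pics/w1c.png",cv2.resize(a,(588,588),interpolation=2))
E
```

```text
(no output)
```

View pics/w1c.png

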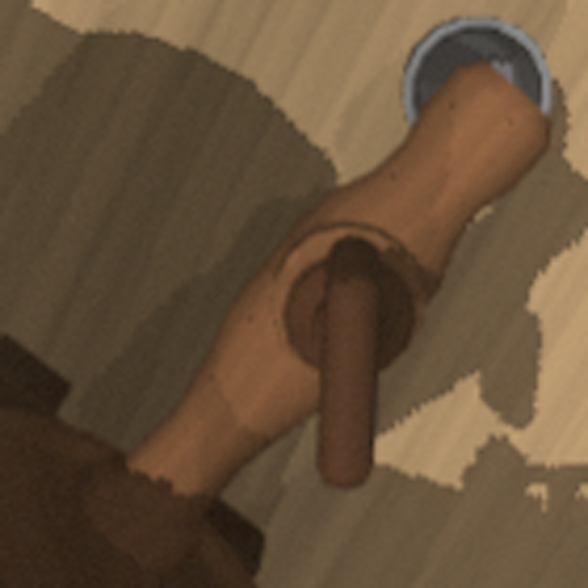

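The crop shows the handle's top face from (351,278) to (344,485), the collar centred at (350,312), and the tap axis running from the neck at (170,480) to the spout at about (490,100).

```bash
python3 - <<'E'
from h import *
T=np.load("T1.npy")
w=lambda x,y:(240+x/4.2-.4,105+y/4.2-.4); px=lambda x,y:(310+x/5-.4,170+y/5-.4)
ang=lambda v:np.degrees(np.arctan2(v[1],v[0]))
a=atz("wrist",w(351,278),.22,T);b=atz("wrist",w(344,485),.22,T)
print("handle",a,b,(a+b)/2,ang(b-a),np.linalg.norm(b-a))
print("collar",atz("wrist",w(350,312),.166,T))
for z in (.125,.135,.145):
  print(z,"wrist axis",ang(atz("wrist",w(170,480),z,T)-atz("wrist",w(490,100),z,T)),
  "top axis",ang(atz("top",px(500,214),z)-atz("top",px(95,131),z)))
k=np.array([.5535,.141,0])
print("bung",ang(atz("top",(503,223),.23)-k))
# cask silhouette in top picture: brightest test - hull of barrel ends
# top-view barrel end corners at axis height .156
c=[(430,179),(413,251)]; d=[(560,200),(543,271)]
mid=lambda p:(atz("top",p[0],.156)+atz("top",p[1],.156))/2
print("barrel",ang(mid(d)-mid(c)),mid(c),mid(d),ang(mid(d)-k), ang(mid(c)-k))
E
```

```text
handle [0.54329277 0.16196549 0.22      ] [0.56315625 0.12170717 0.22      ] [0.55322451 0.14183633 0.22      ] -63.73823895856058 0.044891980103065936
collar [0.55376265 0.1421068  0.166     ]
0.125 wrist axis -101.25642894711453 top axis -103.03352352017733
0.135 wrist axis -101.25642894711447 top axis -103.03352352017725
0.145 wrist axis -101.25642894711447 top axis -103.0335235201773
bung -102.53932994482774
barrel -100.36722097436721 [0.52790882 0.04284402 0.156     ] [ 0.48939391 -0.16768552  0.156     ] -101.73210313220477 -104.61282540308383
```

```bash
python3 - <<'E'
from h import *
k=[.5533,.1417]
bot.set_gripper(0.6)
bot.move_pose([*k,.25],down(np.radians(27)))
print(bot.move_linear([*k,.1815],speed=.1,until_force=8), bot.read_ft_force())
bot.set_gripper(0.0,grasp_force=100)
print(bot.read_clock(),bot.read_gripper_width(),bot.read_finger_force(),bot.read_position(),bot.read_ft_force(),bot.read_moment())
E
```

```text
False [-0.22006226 -0.16802106  0.38173784]
5.3333 0.12819268489979216 97.60842561721802 [0.55298866 0.14124488 0.18158633] [-1.85727431 -3.07232211  1.65342901] [-0.47585105  0.33192373 -0.00761743]
```

```bash
python3 - <<'E'
from h import *
k=[.5533,.1417]; z=.1815; y0=27.; yf=78.
N=12
for i in range(1,N+1):
    F=bot.read_ft_force()[2]
    if F<30: z-=.0010
    yaw=y0+(yf-y0)*i/N
    d=max(.0005,abs(bot.read_position()[2]-z))
    bot.move_linear([*k,z],speed=max(.004,d/.3),rotation=down(np.radians(yaw)))
    f=bot.read_ft_force();m=bot.read_moment()
    print(i,round(bot.read_clock(),2),np.round(z,4),np.round(bot.read_position(),4),np.round(f,1),np.round(m,2),round(bot.read_gripper_width(),3))
    if abs(f[2])>70: break
E
```

```text
1 5.73 0.1805 [0.553  0.1413 0.1803] [-2.8 -3.1 -0.4] [-0.64  0.38  0.01] 0.127
2 6.13 0.1795 [0.553  0.1413 0.1794] [-2.9 -4.   1.4] [-0.86  0.54  0.07] 0.127
3 6.53 0.1785 [0.553  0.1413 0.1785] [-2.7 -4.5  0.9] [-0.91  0.6   0.05] 0.127
4 6.93 0.1775 [0.553  0.1413 0.1777] [-3.2 -4.5  2.8] [-0.86  0.65  0.02] 0.128
5 7.33 0.1765 [0.553  0.1414 0.1768] [-3.3 -5.2  3.8] [-0.85  0.74  0.04] 0.128
6 7.71 0.1755 [0.553  0.1414 0.176 ] [-4.8 -3.8  4.7] [-0.83  0.8   0.06] 0.131
7 8.06 0.1745 [0.553  0.1414 0.1752] [-5.2 -5.5  5.5] [-0.78  1.02  0.  ] 0.125
8 8.38 0.1735 [0.553  0.1414 0.1743] [-4.3 -4.9  6.7] [-0.8   1.    0.07] 0.127
9 8.69 0.1725 [0.553  0.1414 0.1734] [-6.4 -5.   7.8] [-0.78  0.99  0.11] 0.126
10 9.0 0.1715 [0.553  0.1414 0.1734] [-7.1 -6.1 13.3] [-0.92  1.55  0.05] 0.126
11 9.26 0.1705 [0.5531 0.1414 0.1733] [-9.9 -5.6 20. ] [-0.95  2.12 -0.07] 0.129
12 9.51 0.1695 [0.5531 0.1414 0.1733] [-12.1  -6.   25.5] [-1.02  2.57  0.11] 0.126
```

The key stopped sinking at z=0.1733 while it was still turning under 25 N, so it's home. I'll release, rise and check.

```bash
python3 - <<'E'
from h import *
k=[.5533,.1417]
print("tool yaw",np.degrees(np.arctan2(*tcp()[[1,0],1])))
bot.move_linear([*k,.1722],speed=.01)
print(bot.read_ft_force())
bot.set_gripper(0.6)
bot.move_linear([*k,.31],speed=.12)
T=tcp(); np.save("T2.npy",T); im=bot.camera("wrist")[...,::-1]; cv2.imwrite("pics/w2.png",im)
cv2.imwrite("pics/top2.png",bot.camera("top")[...,::-1])
cv2.imwrite("pics/w2c.png",cv2.resize(im[95:245,240:390],(600,600),interpolation=2))
print(bot.read_clock())
E
```

```text
tool yaw 77.95822022589839
[-5.94844958 -4.84698595  9.95445704]
11.7917
```

View pics/w2c.png

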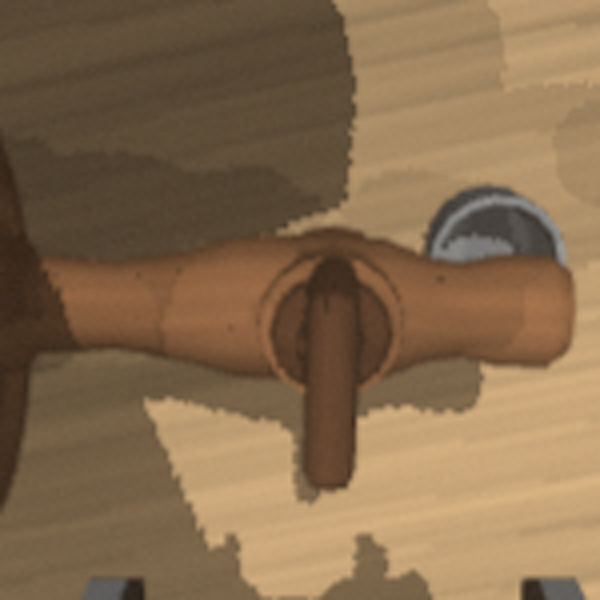

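The wrist crop shows the handle, from (335,285) to (329,480), square across the tap axis, which runs from (60,304) to (550,313). The jigger is in place. Next I'll measure the angle and check the collar gap in the scene camera.

```bash
python3 - <<'E'
from h import *
T=np.load("T2.npy"); w=lambda x,y:(240+x/4-.4,95+y/4-.4)
ang=lambda v:np.degrees(np.arctan2(v[1],v[0]))
print("handle",ang(atz("wrist",w(328.5,480),.212,T)-atz("wrist",w(334.5,290),.212,T)))
print("axis",ang(atz("wrist",w(60,304),.135,T)-atz("wrist",w(550,313),.135,T)))
im=bot.camera("scene")[...,::-1]
f=lambda a:cv2.resize(a[125:205,265:330],(390,480),interpolation=2)
cv2.imwrite("pics/s2c.png",np.hstack([f(cv2.imread("pics/scene0.png")),f(im)]))
E
```

```text
handle -13.70792907598618
axis -103.05864365110668
```

View pics/s2c.png

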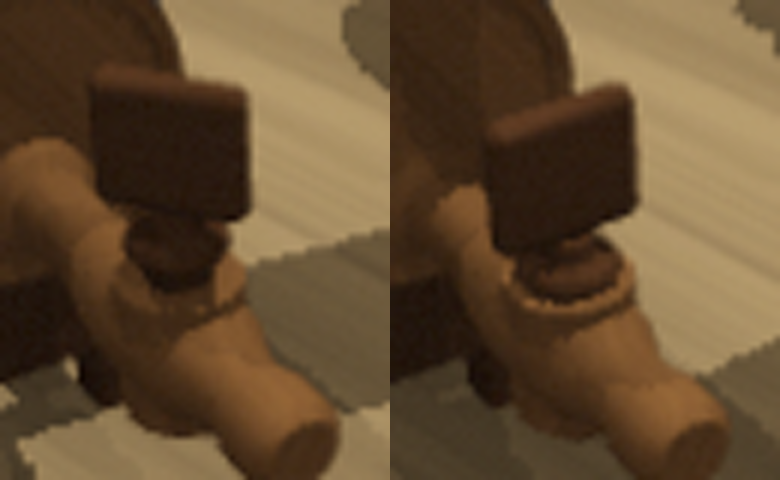

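In the left (before) half the collar stands clear of the rim. In the right (now) half it sits down on the rim at about (570,275), and the handle is 89.4° to the tap axis. I'm handing it in.

```bash
python3 -c "
from cell import bot
print(bot.close_job())"
```

```text
the job is handed in; nothing more can be done
None
```

The tap is shut: the key's handle measures within about 1° of square across the spout, its collar is down on the rim, and it stayed there on release; I touched neither the cup, the glasses nor the flask, and the job is handed in.

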